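# Stack the flow-cell frame and hold its cover ready for the screws

### The arm

A 6-joint arm with a two-finger parallel gripper is mounted at the origin on the work surface. World frame = base frame: x ahead of the robot, y to its left, z up, the work surface at z = 0. Lengths are in m, angles in rad, forces in N, time in s.
With the tool pointing down it reaches from about 0.375 to 0.9 m from the base axis. Payload 3.1 kg.
Tool frame: the origin (TCP) lies midway between the tips of the shut fingers; the grasp point (between the pads) lies 19 mm behind it; x points along the fingers, z is the direction in which the jaws open and shut, and the axes are right-handed (so a half turn about x gives the same grasp; the last joint's range is limited). The gripper opens to 85 mm and grips with 20 to 120 N. Pads are 22 mm wide; open, the fingers measure 114 mm over their backs; the gripper's body (76 mm by 85 mm) begins 54 mm behind the grasp point. The pads swing forward as they close: fully open they stand 13 mm farther back than shut.
Start: joints at [1.056, 0.527, 1.433, -0, 1.181, -0.178], TCP at [0.206, 0.59, 0.231] pointing down, gripper open.
Joint ranges: [-3.08, 3.08], [-0.75, 2.2], [0.22, 2.44], [-1.43, 4.57], [0, 2.65], [-2.85, 2.85]. Speed limits (rad/s): [2.79, 2.79, 3.14, 3.14, 3.14, 3.14].

### API

Orientations are given as a unit quaternion [x, y, z, w].
In Python, from station import status, snapshot, camera_params, ticket gives the robot as it stands.
- The arm moves only by the tool arm_command, never from a script. Its argument "series" is a list that holds one entry, the list of rows, each a list of 4 numbers: the shift along the tool's x, y, z in mm, then the turn about the tool's x in rad. A call has 1 to 10 rows; each row shifts and turns the commanded pose from where the row before left it, along the tool's axes as they then stand; what a row does not reach is not made up. A row lasts 1/10 s, in which the tool goes at most 50 mm and 8.59 degrees, less where a joint would pass 70% of its speed; a pose out of reach is approached as far as the arm can. A call is refused whole if a number of a shift passes 50 or a number of a turn 0.15, either way. A call with a gripper value outside its range is refused whole. "jaw" is the opening in per cent of the stroke, from 0 (shut) to 100 (fully open), set as the call begins (left out, the last holds). The fingers move at their own pace and stop on an object; "force" is the grip in N (left out, the last holds). Time passes only in rows, so rows that do not move let the fingers close. It gives the time, the measured TCP pose, the force and the opening at its end, in the units of the state.
- status.sense(): the state, without advancing time (a new reading comes with each control period).
- snapshot(name): name is "side" or "top" or "wrist"; returns the picture (384x512x3 uint8, red, green, blue); there is no depth.
- camera_params(name): a dict with "fovy" (degrees; the focal length in pixels is half the picture's height over the tangent of half this angle, whatever the lens; pixels are square), "cx", "cy" (the principal point, pixels), "extrinsics" (4x4, takes a point from camera to world coordinates); the wrist camera has in their place "mount" (4x4, takes a point from camera to tool coordinates, whose origin is the TCP and whose axes are the tool frame's). Camera axes: x right, y down, z forward; pixel columns grow to the right and rows downward; lengths in m; the calibration is good to about 2 mm. A picture is of the moment at which its call begins: read the wrist's pose just before it. camera_params takes no time and is no camera call.
- ticket.sign_off(): hands the job in, once; it reports no verdict.
The state is a dict: "t": time; "q": joint angles; "qd": joint speeds; "tau": joint torques, N m; "tcp_pos": TCP position; "tool_rot": TCP orientation; "force": force on the tool from outside, world axes, zero at the start; "ft_torque": the same for the moment, N m; "finger_gap": opening from 0.0 (shut) to 1.0 (fully open).
Only numpy, scipy, OpenCV 4.12 (cv2) and the standard library are available. Lean on these libraries where they do the work, as an engineer would, in place of code of your own. Each camera call takes 0.05 s, during which the arm holds its last target. There are 200 camera calls.

### The job

Lay the orange frame plate gently, flat and square, on the aluminium cell block so that its four holes sit over the block's threaded holes, and let go of it. Then pick up the blue cover plate by its white grip and finish holding it still and level about one centimetre above the frame, its four holes lined up over the threaded holes so that screws could be dropped straight in; keep holding it there, never let it touch the frame or the block, and leave the other things on the bench alone.

Things in the scene. Friction and masses are not known exactly. Their poses are not given: they have to be found in the camera images.
- cell: the aluminium end block of a flow cell, fixed to the bench: 150 x 84 x 30 mm (x, y, z), with a brass hose barb sticking 18 mm out of the middle of each short end, and in its flat top a shallow slot and four threaded holes (4 mm, with dark rims 7 mm across) at x = +-48, y = +-16 mm. Origin: centre of its underside, on the bench; x along its long side, z up. The same after a half turn
- frame: the loose orange plastic frame plate, 120 x 54 x 12 mm (x, y, z), lying flat on the bench, about 100 g: a 70 x 22 mm window in the middle and four 11 mm through holes at x = +-48, y = +-16 mm. Nothing sticks up from it: it can be gripped across its 54 mm width. Origin: centre of its underside; x along its long side, z up. The same after a half turn
- cover: the loose blue metal cover plate, 120 x 54 x 8 mm (x, y, z), lying flat on the bench, about 190 g, with four 11 mm through holes at x = +-48, y = +-16 mm. A white grip block, 50 mm along x, 18 mm along y, stands on the middle of its top, from 8 to 42 mm above its underside. Origin: centre of its underside; x along its long side, z up. The same after a half turn
- cell_hole0 (a point): centre of the hole at x = +48, y = +16 mm of the cell, at the top face (30 mm up); holes 0 and 2 are diagonally opposite
- cell_hole2 (a point): centre of the hole at x = -48, y = -16 mm of the cell, at the top face (30 mm up)
- frame_hole0 (a point): centre of the hole at x = +48, y = +16 mm of the frame, at the top face (12 mm up); holes 0 and 2 are diagonally opposite
- frame_hole2 (a point): centre of the hole at x = -48, y = -16 mm of the frame, at the top face (12 mm up)
- cover_hole0 (a point): centre of the hole at x = +48, y = +16 mm of the cover, at the underside; holes 0 and 2 are diagonally opposite
- cover_hole2 (a point): centre of the hole at x = -48, y = -16 mm of the cover, at the underside
- beaker: bystander: an open glass beaker, 66 mm across, 85 mm high; origin at the centre of its underside
- bottle: bystander: an amber bottle with a black cap, 62 mm across, 150 mm high; origin at the centre of its underside
- dish: bystander: a closed clear petri dish, 92 mm across, 18 mm high; origin at the centre of its underside
- screwtray: bystander: a green tray with four small steel screws in it, 90 x 70 x 22 mm; origin at the centre of its underside
- driver: bystander: a screwdriver lying on the bench, 180 mm long, under 40 mm thick; origin under the middle of its length, its x axis points from the handle to the tip
- weight: bystander: a brass calibration weight, 38 mm across, 60 mm high; origin at the centre of its underside
- jar: bystander: a white jar with a blue lid, 72 mm across, 85 mm high; origin at the centre of its underside
There are look-alikes about, which are no part of the job. Of the things that look like the cover, take the one that is farthest to the robot's right at the start. Of the things that look like the frame, the larger one is meant.

How it is judged:
On the way, in this order (a step that is already met when the one before it is completed fails the run):
1. the frame lies flat on the block, let go, its holes over the threaded holes, and the cover is not there yet (((horizontal distance between frame_hole0 and cell_hole0 below 0.0035 m and horizontal distance between frame_hole2 and cell_hole2 below 0.0035 m) or (horizontal distance between frame_hole0 and cell_hole2 below 0.0035 m and horizontal distance between frame_hole2 and cell_hole0 below 0.0035 m)) and z of frame in the frame of cell between 0.0275 and 0.0325 m and angle between frame's own z axis and vertical below 0.04 rad and linear speed of frame below 0.02 m/s and contact force between frame and the fingers below 0.05 N and horizontal distance between cover and cell above 0.06 m), for 0.2 s.
2. the cover hovers over the frame in the fingers, holes lined up (((horizontal distance between cover_hole0 and cell_hole0 below 0.0035 m and horizontal distance between cover_hole2 and cell_hole2 below 0.0035 m) or (horizontal distance between cover_hole0 and cell_hole2 below 0.0035 m and horizontal distance between cover_hole2 and cell_hole0 below 0.0035 m)) and z of cover in the frame of cell between 0.046 and 0.062 m and angle between cover's own z axis and vertical below 0.06 rad and linear speed of cover below 0.02 m/s and contact force between cover and the fingers above 1 N and contact force between cover and frame below 0.05 N and contact force between cover and cell below 0.05 N), for 0.2 s.
At the end, for the whole second after the job is handed in: Frame flat (0.04 rad) on the block, let go; cover gripped, touching neither frame nor block, 4 to 20 mm above the frame, level (0.06 rad), still (20 mm/s); the holes of both within 3.5 mm sideways of the threaded holes, either way round (all of step 2 and ((horizontal distance between frame_hole0 and cell_hole0 below 0.0035 m and horizontal distance between frame_hole2 and cell_hole2 below 0.0035 m) or (horizontal distance between frame_hole0 and cell_hole2 below 0.0035 m and horizontal distance between frame_hole2 and cell_hole0 below 0.0035 m)) and z of frame in the frame of cell between 0.0275 and 0.0325 m and angle between frame's own z axis and vertical below 0.04 rad and linear speed of frame below 0.02 m/s and contact force between frame and the fingers below 0.05 N); the arm keeps its last pose, push and grip.
It fails at once if the cover touches the frame or the block (contact force between cover and frame above 0.5 N or contact force between cover and cell above 0.5 N).
It fails at once if the frame is dropped (moves faster than 0.5 m/s out of the fingers) (linear speed of frame above 0.5 m/s and contact force between frame and the fingers below 0.05 N).
It fails at once if a bystander is moved by more than 20 mm (distance of any of beaker, bottle, dish, screwtray, driver, weight, jar from where it was at the start of the episode above 0.02 m).
It also fails if it takes over 51 s, if anything falls off the work surface, if the arm or the gripper's body presses on something with over 40 N, if the wrist force passes 120 N, or if a joint passes its speed limit or range.

## Working session

There is one attempt and no reset: what is moved stays moved. The work goes in short steps, Python scripts to look and compute and a tool call to move; the robot and the scene stay as the last step left them, time stands still between calls to the robot, and variables do not carry over. Pictures are saved under pics/ and viewed, about 8 in all and at most 12, crops included, and the job is handed in when it is done.

Besides the shell and the picture viewer there is one more tool, called by a JSON object that holds its "api" and its "payload", one argument or row to a line. arm_command: Moves the arm, as the interface text tells. Its arguments: {"type":"object","properties":{"series":{"type":"array"},"jaw":{"type":"number"},"force":{"type":"number"}},"required":["series"]}

```bash
mkdir -p pics; python3 - <<'E'
from station import status, snapshot, camera_params, ticket
import cv2,numpy as np
s=status.sense();print({k:np.round(v,3).tolist() for k,v in s.items()})
for n in ("top","side","wrist"):
    im=snapshot(n);cv2.imwrite(f"pics/{n}0.png",im[:,:,::-1]);print(n,camera_params(n))
a=[cv2.imread(f"pics/{n}0.png") for n in("top","side")]
cv2.imwrite("pics/t0b.png",cv2.resize(a[0],(800,600),interpolation=cv2.INTER_CUBIC))
E
```

```text
{'t': 0.0, 'q': [1.057, 0.528, 1.434, 0.0, 1.181, -0.179], 'qd': [0.002, 0.001, -0.001, -0.0, -0.0, 0.001], 'tau': [0.001, -44.234, -17.803, -0.0, 0.008, 0.0], 'tcp_pos': [0.206, 0.589, 0.23], 'tool_rot': [-0.41, 0.577, 0.409, 0.576], 'force': [0.326, 0.075, 0.078], 'ft_torque': [-0.024, 0.0, -0.0], 'finger_gap': 0.999}
top {'fovy': 54.5796288655672, 'cx': 261.76008485534703, 'cy': 189.30684816049913, 'extrinsics': array([[-0.02800733, -0.99040492,  0.13532808,  0.43591305],
       [-0.99953625,  0.02936635,  0.0080562 , -0.01687898],
       [-0.01195299, -0.13503968, -0.99076809,  1.1395154 ],
       [ 0.        ,  0.        ,  0.        ,  1.        ]])}
side {'fovy': 51.705464845476556, 'cx': 261.11434281274444, 'cy': 188.8579480812502, 'extrinsics': array([[ 0.95765011, -0.20620528,  0.20096181,  0.27228371],
       [-0.28731987, -0.72993841,  0.62019127, -0.86962384],
       [ 0.01880303, -0.65166656, -0.75827247,  1.13400308],
       [ 0.        ,  0.        ,  0.        ,  1.        ]])}
wrist {'fovy': 68.66457838470112, 'cx': 255.62290333013155, 'cy': 193.5239504632961, 'mount': array([[ 4.80157155e-04, -2.59490011e-01,  9.65745672e-01,
        -1.42249968e-01],
       [-9.83709427e-04, -9.65745439e-01, -2.59489460e-01,
         6.49974339e-02],
       [ 9.99999401e-01, -8.25417401e-04, -7.18972353e-04,
         1.47858061e-04],
       [ 0.00000000e+00,  0.00000000e+00,  0.00000000e+00,
         1.00000000e+00]])}
```

View pics/t0b.png

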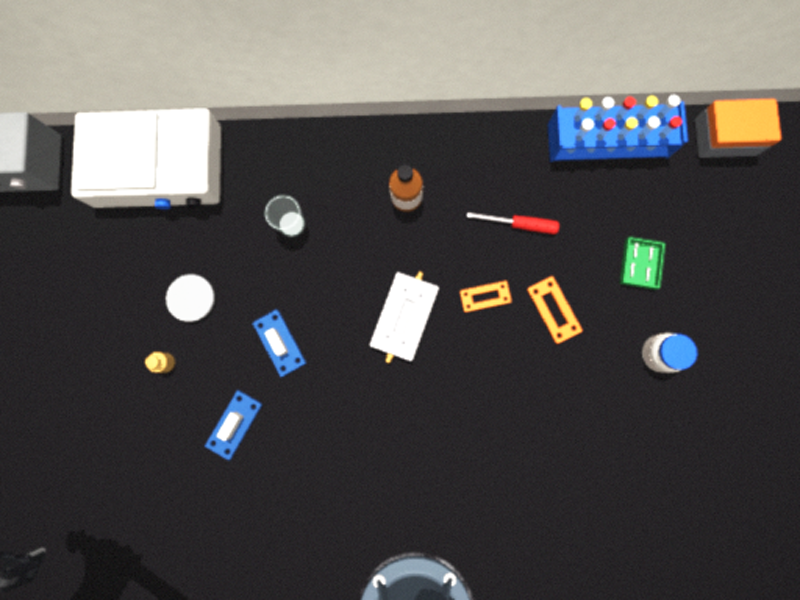

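The top view is shown at 1.5625x, with image right being the robot's right.
- **Cover candidates:** (279,343) and (233,425). (279,343) is farther right, so it is the one.
- **Frame candidates:** (485,296) is small and (555,310) is larger, so I take (555,310).
- **Cell:** (405,316).

Next I confirm these in a crop and measure them.

```bash
cat > h.py <<'E'
import cv2,numpy as np
from scipy.spatial.transform import Rotation as R
from station import status, snapshot, camera_params, ticket
def cam(n,s=None):
    p=camera_params(n); f=192/np.tan(np.radians(p["fovy"]/2))
    if n=="wrist":
        T=np.eye(4);T[:3,:3]=R.from_quat(s["tool_rot"]).as_matrix();T[:3,3]=s["tcp_pos"];E=T@p["mount"]
    else: E=p["extrinsics"]
    return f,p["cx"],p["cy"],E
def ray(c,uv,z):
    f,cx,cy,E=c; uv=np.atleast_2d(np.array(uv,float))
    d=np.c_[(uv[:,0]-cx)/f,(uv[:,1]-cy)/f,np.ones(len(uv))]@E[:3,:3].T
    return E[:3,3]+d*((z-E[2,3])/d[:,2])[:,None]
def proj(c,P):
    f,cx,cy,E=c; q=(np.atleast_2d(P)-E[:3,3])@E[:3,:3]
    return np.c_[cx+f*q[:,0]/q[:,2],cy+f*q[:,1]/q[:,2]]
def rect(mask,c,z,amin=100):
    out=[]
    for k in cv2.findContours(mask.astype(np.uint8),cv2.RETR_EXTERNAL,cv2.CHAIN_APPROX_NONE)[0]:
        if cv2.contourArea(k)<amin: continue
        w=ray(c,k[:,0,:],z)[:,:2]*1000
        (x,y),(a,b),t=cv2.minAreaRect(w.astype(np.float32))
        if a<b: a,b,t=b,a,t+90
        out.append((k[:,0].mean(0).round(),np.round([x,y,a,b,t%180],1)))
    return out
E
python3 - <<'E'
from h import *
im=cv2.imread("pics/top0.png");c=cam("top")
cv2.imwrite("pics/crop0.png",cv2.resize(im[165:305,120:390],None,fx=2.95,fy=2.95,interpolation=cv2.INTER_CUBIC))
h=cv2.cvtColor(im,cv2.COLOR_BGR2HSV);H,S,V=cv2.split(h)
print("orange",rect((H>8)&(H<22)&(S>150)&(V>120),c,.012))
bl=((H>100)&(H<125)&(S>120)&(V>80))
print("blue",rect(bl,c,.008))
print("white",rect((S<60)&(V>130),c,.030))
E
```

```text
orange [(array([310., 189.]), array([ 586. , -156. ,   97.4,   47.1,  100.3])), (array([355., 198.]), array([ 556.1, -288.9,  124.2,   59.7,   24.9])), (array([259., 117.]), array([818.3,  -5.8,  63.7,  57.8,  93.5])), (array([476.,  78.]), array([ 924.4, -695.9,  142. ,   99.2,   90.2]))]
blue [(array([149., 272.]), array([352.5, 336.5, 124.5,  58.5, 149.3])), (array([434., 225.]), array([ 467.4, -525.7,   70. ,   67.9,  131.7])), (array([178., 219.]), array([507. , 249.3, 124.3,  58.2,  27.7])), (array([394.,  84.]), array([ 916.3, -441. ,  283. ,  115.4,   90.3]))]
white [(array([265., 371.]), array([ 72.9,  -3.8, 188.4,  69.5,  88.6])), (array([146., 272.]), array([352.1, 336.6,  56.5,  26. , 148.7])), (array([422., 226.]), array([ 465.1, -477.7,   73.2,   59.9,    4.4])), (array([176., 219.]), array([506.9, 249.7,  55.6,  23.8,  26.5])), (array([121., 190.]), array([596.7, 417.4,  90.7,  90.2,  44.8])), (array([258., 202.]), array([549.9,   3.4, 154.1,  88.3, 158.3])), (array([181., 136.]), array([754.9, 232.1,  85.6,  67.5,  43.6])), (array([236.,  48.]), array([ 984.6,   10.5, 1653.2,  442.9,   87.9]))]
```

View pics/crop0.png

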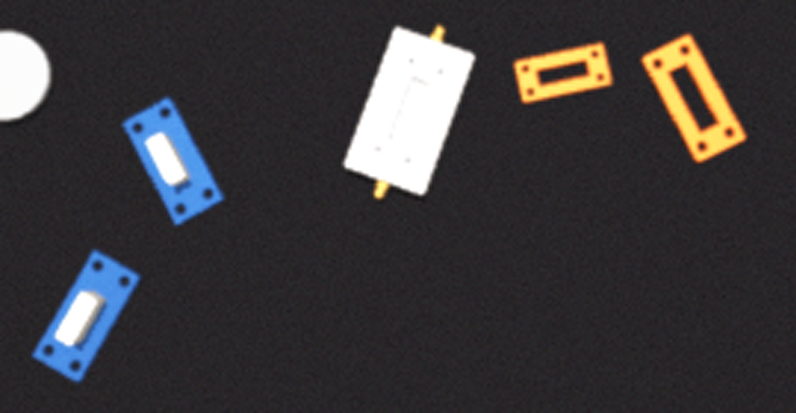

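Both picks hold up. The chosen cover is at crop (172,160), the larger frame at (694,97), and the cell at (409,110). Now I plan the move to above the frame.

```bash
cat >> h.py <<'E'
def jyaw(s): 
    M=R.from_quat(s["tool_rot"]).as_matrix(); return np.degrees(np.arctan2(M[1,2],M[0,2])),M
def plan(P,plate,s=None,off=None):
    """rows to bring TCP to P (m) with jaw across plate yaw (deg); prints in tool axes"""
    s=s or status.sense(); j,M=jyaw(s); d=(np.array(P)-s["tcp_pos"])*1000
    print("t",round(s["t"],2),"tcp",np.round(s["tcp_pos"],4),"jaw yaw",round(j,2),"down",M[:,0].round(4),"q",np.round(s["q"],2),"F",np.round(s["force"],1),"gap",round(s["finger_gap"],3))
    t=(plate+90-j+90)%180-90
    for dt in (t,t-180*np.sign(t)): print("turn deg",round(dt,2),"= tool-x rad",round(-np.radians(dt),4),"q6~?")
    print("shift now mm",(M.T@d).round(1),"| after turn",((R.from_euler('z',t,degrees=True).as_matrix()@M).T@d).round(1))
E
python3 - <<'E'
from h import *
plan([.556,-.289,.12],24.9)
E
```

```text
t 0.15 tcp [0.2056 0.5896 0.2305] jaw yaw 70.76 down [-8.0e-04 -1.5e-03 -1.0e+00] q [ 1.06  0.53  1.43 -0.    1.18 -0.18] F [ 0.1  0.1 -0.2] gap 1.001
turn deg 44.14 = tool-x rad -0.7703 q6~?
turn deg -135.86 = tool-x rad 2.3713 q6~?
shift now mm [ 111.6 -620.3 -713.9] | after turn [ 112.2   52.1 -944.3]
```

{"api": "arm_command", "payload": {
  "series": [
    [[5.6,-31,-35.7,0],[5.6,-31,-35.7,0],[5.6,-31,-35.7,0],[5.6,-31,-35.7,0],[5.6,-31,-35.7,0],[5.6,-31,-35.7,0],[5.6,-31,-35.7,0],[5.6,-31,-35.7,0],[5.6,-31,-35.7,0],[5.6,-31,-35.7,0]]
  ]
}}

```text
t: 1.15
tcp_pos: [0.3814, 0.1491, 0.1752]
tool_rot: [-0.41, 0.576, 0.409, 0.577]
force: [1.3, 0.5, 0.1]
finger_gap: 0.998
```

{"api": "arm_command", "payload": {
  "series": [
    [[5.6,-31,-35.7,0],[5.6,-31,-35.7,0],[5.6,-31,-35.7,0],[5.6,-31,-35.7,0],[5.6,-31,-35.7,0],[5.6,-31,-35.7,0],[5.6,-31,-35.7,0],[5.6,-31,-35.7,0],[5.6,-31,-35.7,0],[5.6,-31,-35.7,0]]
  ]
}}

```text
t: 2.15
tcp_pos: [0.5562, -0.2902, 0.1187]
tool_rot: [-0.409, 0.577, 0.41, 0.577]
force: [0.4, 0.4, 0.2]
finger_gap: 1.001
```

{"api": "arm_command", "payload": {
  "series": [
    [[0,0,0,0.148],[0,0,0,0.148],[0,0,0,0.148],[0,0,0,0.148],[0,0,0,0.148],[0,0,0,0.148],[0,0,0,0.148],[0,0,0,0.148]]
  ]
}}

```text
t: 2.95
tcp_pos: [0.5558, -0.2882, 0.1189]
tool_rot: [-0.016, 0.707, 0.016, 0.707]
force: [1.3, -0.6, -0.4]
finger_gap: 0.999
```

{"api": "arm_command", "payload": {
  "series": [
    [[0,0,0,0.148],[0,0,0,0.148],[0,0,0,0.148],[0,0,0,0.148],[0,0,0,0.148],[0,0,0,0.148],[0,0,0,0.148],[0,0,0,0.148],[0,0,0,0]]
  ]
}}

```text
t: 3.85
tcp_pos: [0.5558, -0.2882, 0.119]
tool_rot: [0.379, 0.597, -0.379, 0.596]
force: [-0.7, -0.5, 0.8]
finger_gap: 0.998
```

```bash
python3 - <<'E'
from h import *
s=status.sense(); im=snapshot("wrist")[:,:,::-1].copy();cv2.imwrite("pics/w1.png",im)
plan([.556,-.289,.12],24.9,s)
c=cam("wrist",s)
H,S,V=cv2.split(cv2.cvtColor(im,cv2.COLOR_BGR2HSV))
print(rect((H>5)&(H<25)&(S>120)&(V>80),c,.012))
E
```

```text
t 3.85 tcp [ 0.5558 -0.2882  0.119 ] jaw yaw -64.9 down [-5.e-04  4.e-04 -1.e+00] q [-0.66  0.67  1.52 -0.    0.95  0.48] F [-0.7 -0.5  0.8] gap 0.998
turn deg -0.2 = tool-x rad 0.0035 q6~?
turn deg 179.8 = tool-x rad -3.1381 q6~?
shift now mm [-1.  -0.2  0.8] | after turn [-1.  -0.2  0.8]
[(array([256., 186.]), array([ 556.7, -288.3,  121.8,   56.6,   24.8])), (array([128.,  94.]), array([ 587.5, -157.4,   94.8,   43.1,  100.2]))]
```

View pics/w1.png

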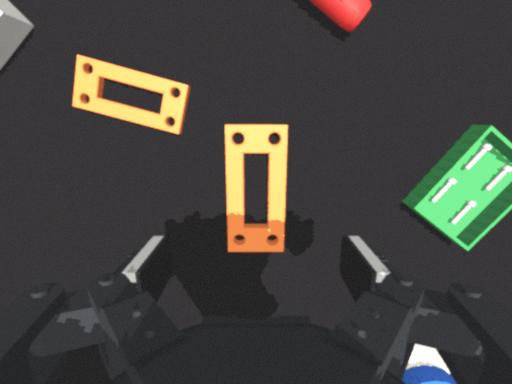

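Wrist view: the larger frame is centred at (256,186), and the wrist-camera fit agrees with the top camera to within 1 mm. The tray and the small frame are clear of the fingers, so I descend.

{"api": "arm_command", "payload": {
  "series": [
    [[30,0.8,0,0.002],[36,0,0,0],[34,0,0,0],[12,0,0,0],[4,0,0,0],[2,0,0,0],[1,0,0,0],[0,0,0,0]]
  ]
}}

```text
t: 4.7
tcp_pos: [0.5576, -0.2887, 0.0018]
tool_rot: [0.38, 0.595, -0.38, 0.597]
force: [1.2, 0.9, 1.8]
finger_gap: 0.999
```

{"api": "arm_command", "payload": {
  "series": [
    [[0,0,0,0],[0,0,0,0],[0,0,0,0],[0,0,0,0],[0,0,0,0],[0,0,0,0],[0,0,0,0],[0,0,0,0]]
  ],
  "jaw": 0,
  "force": 30
}}

```text
t: 5.5
tcp_pos: [0.5571, -0.2883, 0.0013]
tool_rot: [0.38, 0.596, -0.38, 0.597]
force: [-0.5, 0.6, 5.9]
finger_gap: 0.62
```

```bash
python3 - <<'E'
from h import *
s=status.sense();plan([.5567,-.2883,0],24.8,s)
im=snapshot("side")[:,:,::-1];p=proj(cam("side"),s["tcp_pos"])[0].astype(int);print(p)
w=snapshot("wrist")[:,:,::-1]
a=cv2.resize(im[max(0,p[1]-50):p[1]+50,p[0]-66:p[0]+67],(532,400),interpolation=cv2.INTER_CUBIC)
b=cv2.resize(w[130:384,100:412],(266,217))
o=np.zeros((400,800,3),np.uint8);o[:,:532]=a;o[:217,532:798]=b;cv2.imwrite("pics/g1.png",o)
E
```

```text
t 5.5 tcp [ 0.5571 -0.2883  0.0013] jaw yaw -65.02 down [ 9.e-04 -8.e-04 -1.e+00] q [-0.66  0.84  1.56 -0.    0.73  0.48] F [-0.5  0.6  5.9] gap 0.62
turn deg -0.18 = tool-x rad 0.0031 q6~?
turn deg 179.82 = tool-x rad -3.1385 q6~?
shift now mm [ 1.3 -0.4 -0.2] | after turn [ 1.3 -0.4 -0.2]
[287 268]
```

View pics/g1.png

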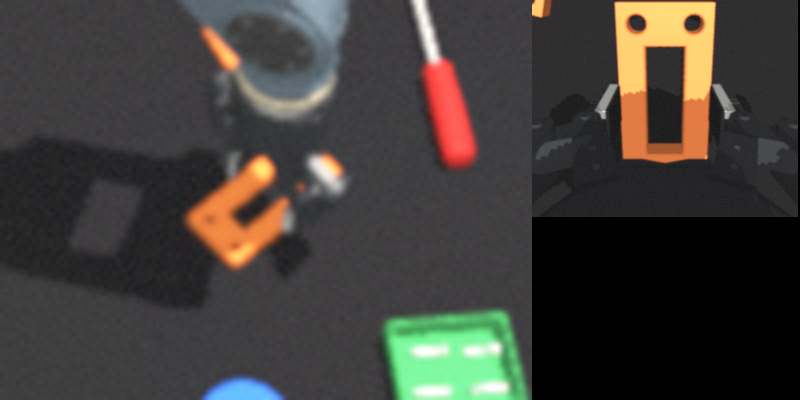

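Gripped: opening 0.62 is about 53 mm, and the frame sits between the pads at (268,80) in the wrist crop. I lift, move beside the cell and turn.

{"api": "arm_command", "payload": {
  "series": [
    [[-5,0,0,0],[-25,0,0,0],[-40,0,0,0],[-40,0,0,0],[-40,3.6,-20,0],[0,3.6,-38,0],[0,3.6,-40,0],[0,3.6,-40,0],[0,0,-33,0]]
  ]
}}

```text
t: 6.5
tcp_pos: [0.4962, -0.1247, 0.1503]
tool_rot: [0.38, 0.597, -0.38, 0.596]
force: [0.8, 0.1, -1.5]
finger_gap: 0.621
```

{"api": "arm_command", "payload": {
  "series": [
    [[0,0,0,0.135],[0,0,0,0.135],[0,0,0,0.135],[0,0,0,0.135],[0,0,0,0.135],[0,0,0,0.137],[0,0,0,0],[0,0,0,0]]
  ]
}}

```text
t: 7.3
tcp_pos: [0.4974, -0.1268, 0.1502]
tool_rot: [-0.584, -0.399, 0.584, -0.398]
force: [0.6, 0.4, -0.7]
finger_gap: 0.626
```

```bash
python3 - <<'E'
from h import *
s=status.sense(); im=snapshot("wrist")[:,:,::-1].copy();cv2.imwrite("pics/w2.png",im)
plan([.550,.003,.15],-21.7,s)
c=cam("wrist",s)
loc=np.array([[48,16],[-48,16],[-48,-16],[48,-16]])/1000
a=np.radians(-21.7);P=loc@np.array([[np.cos(a),np.sin(a)],[-np.sin(a),np.cos(a)]])+[.5499,.0034]
print("pred holes",proj(c,np.c_[P,np.full(4,.03)]).round(1).tolist())
o=cv2.resize(im[30:330],None,fx=1.5625,fy=1.5625,interpolation=cv2.INTER_CUBIC);cv2.imwrite("pics/w2b.png",o)
E
```

```text
t 7.3 tcp [ 0.4974 -0.1268  0.1502] jaw yaw -111.39 down [-4.e-04  2.e-04 -1.e+00] q [-0.47  0.5   1.79 -0.    0.85  1.48] F [ 0.6  0.4 -0.7] gap 0.626
turn deg -0.31 = tool-x rad 0.0053 q6~?
turn deg 179.69 = tool-x rad -3.1363 q6~?
shift now mm [   0.2    1.6 -140.1] | after turn [   0.2    0.9 -140.1]
pred holes [[85.3, 136.8], [100.0, 234.0], [131.8, 234.1], [120.3, 137.0]]
```

View pics/w2b.png

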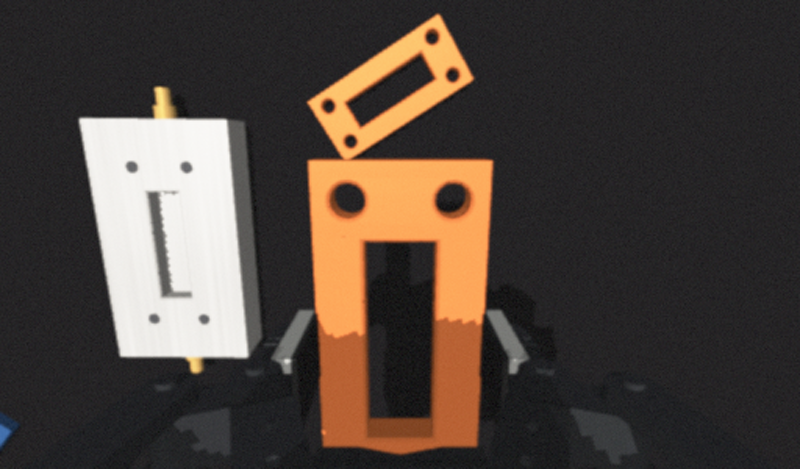

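Enlarged view (offset row 30, scale 1.5625): the cell holes are at (131.5,167), (186.5,167), (204,319) and (154,319). The held frame's front holes are at (347.5,199) and (453,199), with its far edge at row 160. Next I compute the offset between the two.

```bash
cat >> h.py <<'E'
LOC=np.array([[48,16],[-48,16],[-48,-16],[48,-16]])/1000
def fit(loc,W):
    m=W.mean(0);l=loc-loc.mean(0);D=W-m
    a=np.arctan2((l[:,0]*D[:,1]-l[:,1]*D[:,0]).sum(),(l*D).sum())
    Rm=np.array([[np.cos(a),-np.sin(a)],[np.sin(a),np.cos(a)]]);c=m-Rm@loc.mean(0)
    return c*1000,np.degrees(a),np.linalg.norm(loc@Rm.T+c-W,axis=1)*1000
E
python3 - <<'E'
from h import *
s=status.sense();c=cam("wrist",s)
f=lambda p:np.array(p)/1.5625+[0,30]
W=ray(c,f([(131.5,167),(154,319),(204,319),(186.5,167)]),.03)[:,:2]
print("cell",fit(LOC,W))
zt=s["tcp_pos"][2]+.0107
F=ray(c,f([(347.5,199),(453,199)]),zt)[:,:2]
print("frame holes",fit(LOC[[0,3]],F), "dist",np.linalg.norm(F[0]-F[1]))
Ed=ray(c,f([(308,160),(492,160)]),zt)[:,:2]
print("frame edge",fit(np.array([[60,27],[60,-27]])/1000,Ed),"w",np.linalg.norm(Ed[0]-Ed[1]),"tcp",s["tcp_pos"])
E
```

```text
cell (array([550.43533638,   4.46489678]), np.float64(-21.91051165454252), array([0.11011456, 0.22324817, 0.07502563, 0.25326983]))
frame holes (array([ 497.71969205, -127.03256274]), np.float64(-21.476882687109757), array([0.18916091, 0.18916091])) dist 0.031621678185618
frame edge (array([ 497.22286544, -126.75606595]), np.float64(-21.474469489304994), array([0.04801731, 0.04801731])) w 0.05390396537651194 tcp [ 0.49744744 -0.12684099  0.15023042]
```

{"api": "arm_command", "payload": {
  "series": [
    [[0,1.4,-30,0.0076],[0,0,-36,0],[0,0,-36,0],[0,0,-28,0],[10,0,-11.4,0],[30,0,0,0],[35,0,0,0],[24,0,0,0],[9,0,0,0],[0,0,0,0]]
  ]
}}

```text
t: 8.35
tcp_pos: [0.5504, 0.0035, 0.0408]
tool_rot: [-0.585, -0.396, 0.587, -0.395]
force: [-1.1, 0.5, -1.3]
finger_gap: 0.62
```

{"api": "arm_command", "payload": {
  "series": [
    [[0,0,0,0],[0,0,0,0]]
  ]
}}

```text
t: 8.55
tcp_pos: [0.5527, 0.0034, 0.0436]
tool_rot: [0.587, 0.395, -0.586, 0.396]
force: [0.4, 0.4, -0.7]
finger_gap: 0.617
```

```bash
python3 - <<'E'
from h import *
s=status.sense(); im=snapshot("wrist")[:,:,::-1].copy();cv2.imwrite("pics/w3.png",im)
plan([.5504,.0044,.0413],-21.9,s)
c=cam("wrist",s)
a=np.radians(-21.9);P=LOC@np.array([[np.cos(a),np.sin(a)],[-np.sin(a),np.cos(a)]])+[.5504,.0044]
print("pred holes",proj(c,np.c_[P,np.full(4,.03)]).round(1).tolist())
o=cv2.resize(im[110:260,156:356],None,fx=4,fy=4,interpolation=cv2.INTER_CUBIC);cv2.imwrite("pics/w3b.png",o)
E
```

```text
t 8.55 tcp [0.5527 0.0034 0.0436] jaw yaw -111.99 down [ 2.7e-03 -6.0e-04 -1.0e+00] q [-0.2   0.72  1.75 -0.    0.67  1.76] F [ 0.4  0.4 -0.7] gap 0.617
turn deg 0.09 = tool-x rad -0.0016 q6~?
turn deg -179.91 = tool-x rad 3.14 q6~?
shift now mm [ 2.2 -2.5 -0.1] | after turn [ 2.2 -2.5 -0.1]
pred holes [[226.7, 156.6], [231.0, 306.0], [280.8, 305.9], [284.4, 156.5]]
```

View pics/w3b.png

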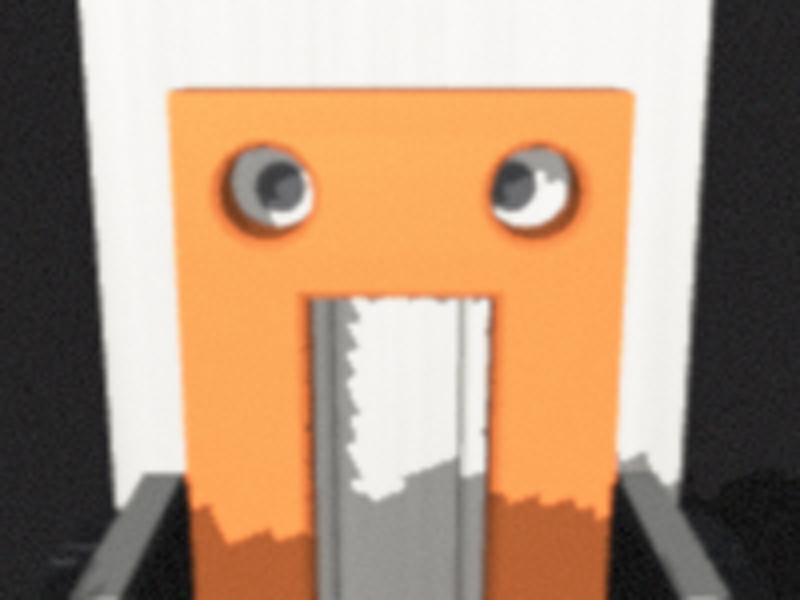

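The threaded holes show through the frame's front holes, at crop (286,187) and (514,187) against frame hole centres (268,191) and (535,191). The pose reading jumped by 2–3 mm, so I let it settle and compute again.

{"api": "arm_command", "payload": {
  "series": [
    [[0,0,0,0],[0,0,0,0],[0,0,0,0],[0,0,0,0]]
  ]
}}

```text
t: 9.0
tcp_pos: [0.5517, 0.0038, 0.0425]
tool_rot: [0.586, 0.395, -0.586, 0.396]
force: [-0.1, -0.1, -0.9]
finger_gap: 0.619
```

```bash
python3 - <<'E'
from h import *
def meas(s,c,fr,ce):
    zt=s["tcp_pos"][2]+.0107
    A=ray(c,fr,zt)[:,:2];B=ray(c,ce,.03)[:,:2]
    a=fit(LOC[[0,3]],A);b=fit(LOC[[0,3]],B);M=jyaw(s)[1]
    d=np.r_[b[0]-a[0],0]
    print("frame",a[0].round(1),a[1].round(2),"cell",b[0].round(1),b[1].round(2),"tool shift",(M.T@d).round(2))
s=status.sense();im=snapshot("wrist")[:,:,::-1].copy();plan([.5504,.0044,.0413],-21.9,s)
cv2.imwrite("pics/w4.png",im);c=cam("wrist",s)
k=cv2.absdiff(im,cv2.imread("pics/w3.png"));print("diff",k[110:240,160:340].mean())
# shift of frame/cell since w3 by matching
p3=cv2.imread("pics/w3.png")
sh=lambda r:cv2.phaseCorrelate(*[cv2.cvtColor(x[r],cv2.COLOR_BGR2GRAY).astype(np.float32) for x in(p3,im)])
print(sh(np.s_[130:200,190:330]))
meas(s,c,[(223,157.75),(289.75,157.75)],[(227.5,156.75),(284.5,156.75)])
E
```

```text
t 9.0 tcp [0.5517 0.0038 0.0425] jaw yaw -111.98 down [ 4.e-04 -1.e-04 -1.e+00] q [-0.2   0.72  1.75 -0.    0.67  1.76] F [-0.1 -0.1 -0.9] gap 0.619
turn deg 0.08 = tool-x rad -0.0015 q6~?
turn deg -179.92 = tool-x rad 3.1401 q6~?
shift now mm [ 1.2 -1.5 -0.1] | after turn [ 1.2 -1.5 -0.1]
diff 4.081011396011396
((0.13637143266696228, -0.33779665913327506), 0.8198259053406892)
frame [551.8   3.6] -22.04 cell [549.4   4.7] -22.04 tool shift [-0.   -2.63 -0.14]
```

{"api": "arm_command", "payload": {
  "series": [
    [[3,-2,0,0],[3,0,0,0],[2,0,0,0],[1,0,0,0],[0.5,0,0,0],[0.5,0,0,0],[0,0,0,0],[0,0,0,0],[0,0,0,0]]
  ]
}}

```text
t: 9.95
tcp_pos: [0.5499, 0.0045, 0.0324]
tool_rot: [0.586, 0.395, -0.586, 0.396]
force: [0.5, 0.4, -1.2]
finger_gap: 0.622
```

{"api": "arm_command", "payload": {
  "series": [
    [[0.5,0,0,0],[0.5,0,0,0],[0,0,0,0],[0,0,0,0],[0,0,0,0]]
  ]
}}

```text
t: 10.45
tcp_pos: [0.5497, 0.0045, 0.0313]
tool_rot: [-0.586, -0.395, 0.586, -0.395]
force: [-1.1, 0.8, -1.2]
finger_gap: 0.62
```

{"api": "arm_command", "payload": {
  "series": [
    [[0.4,0,0,0],[0.4,0,0,0],[0,0,0,0],[0,0,0,0],[0,0,0,0]]
  ]
}}

```text
t: 10.95
tcp_pos: [0.5498, 0.0045, 0.0312]
tool_rot: [0.586, 0.395, -0.586, 0.396]
force: [-0.7, -0.2, 5.4]
finger_gap: 0.619
```

Contact at 5.4 N. I check the alignment before letting go.

```bash
python3 - <<'E'
from h import *
s=status.sense(); im=snapshot("wrist")[:,:,::-1].copy();cv2.imwrite("pics/w5.png",im)
c=cam("wrist",s)
# parallax-only expectation: threaded hole seen relative to frame top hole if concentric
a=np.radians(-22);P=LOC[[0,3]]@np.array([[np.cos(a),np.sin(a)],[-np.sin(a),np.cos(a)]])+s["tcp_pos"][:2]
for z in(.042,.030): print(z,((proj(c,np.c_[P,[z,z]])-[156,110])*4).round(1).tolist())
o=cv2.resize(im[110:260,156:356],None,fx=4,fy=4,interpolation=cv2.INTER_CUBIC);cv2.imwrite("pics/w5b.png",o)
E
```

```text
0.042 [[263.1, 192.3], [536.3, 192.0]]
0.03 [[274.0, 179.3], [525.1, 179.1]]
```

View pics/w5b.png

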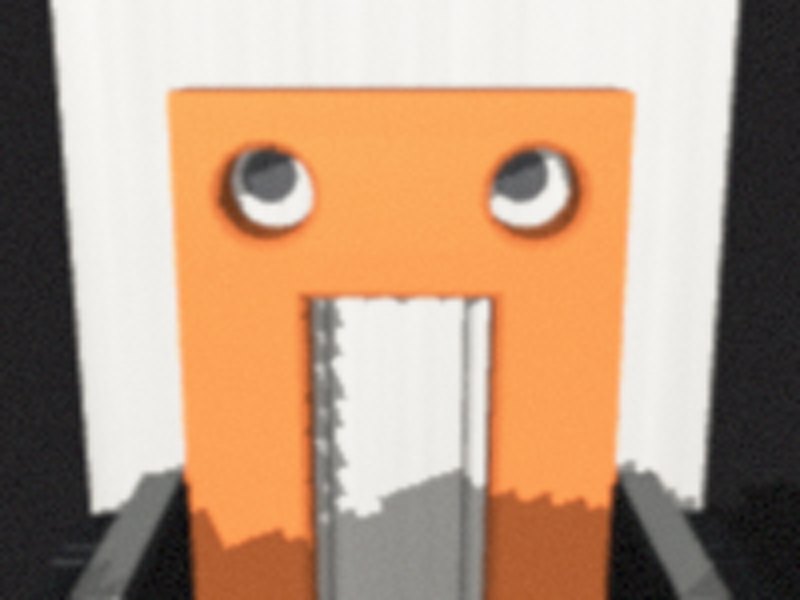

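Threaded holes at (270,174) and (520,174) against an expected (274,179) and (525,179): the residual is under 1 mm. I release and rise.

{"api": "arm_command", "payload": {
  "series": [
    [[0,0,0,0],[0,0,0,0],[0,0,0,0],[0,0,0,0],[0,0,0,0],[0,0,0,0]]
  ],
  "jaw": 100
}}

```text
t: 11.6
tcp_pos: [0.5497, 0.0045, 0.0304]
tool_rot: [-0.586, -0.395, 0.586, -0.395]
force: [0.4, 0.1, 0.2]
finger_gap: 0.997
```

{"api": "arm_command", "payload": {
  "series": [
    [[-3,0,0,0],[-10,0,0,0],[-25,0,0,0],[-35,0,0,0],[-35,0,0,0],[-12,0,0,0],[0,0,0,0],[0,0,0,0],[0,0,0,0],[0,0,0,0]]
  ]
}}

```text
t: 12.6
tcp_pos: [0.5488, 0.0047, 0.149]
tool_rot: [-0.585, -0.396, 0.587, -0.395]
force: [-0.6, 0.1, -0.1]
finger_gap: 0.998
```

```bash
python3 - <<'E'
from h import *
s=status.sense(); im=snapshot("wrist")[:,:,::-1].copy();cv2.imwrite("pics/w6.png",im)
c=cam("wrist",s);plan([.507,.249,.15],27.7,s)
H,S,V=cv2.split(cv2.cvtColor(im,cv2.COLOR_BGR2HSV))
print(rect((H>5)&(H<25)&(S>120)&(V>80),c,.042,1000))
o=cv2.resize(im[80:330,130:380],None,fx=2.4,fy=2.4,interpolation=cv2.INTER_CUBIC);cv2.imwrite("pics/w6b.png",o)
E
```

```text
t 12.6 tcp [0.5488 0.0047 0.149 ] jaw yaw -111.99 down [-3.2e-03  6.0e-04 -1.0e+00] q [-0.2   0.54  1.7  -0.    0.9   1.76] F [-0.6  0.1 -0.1] gap 0.998
turn deg 49.69 = tool-x rad -0.8673 q6~?
turn deg -130.31 = tool-x rad 2.2743 q6~?
shift now mm [  -0.7 -130.2 -210.9] | after turn [  -1.4   76.6 -235.7]
[(array([256., 187.]), array([549.7,   4.9, 118.2,  53.3, 158.3])), (array([399.,  84.]), array([ 589.6, -138.7,   85.2,   39.3,  100.2]))]
```

View pics/w6b.png

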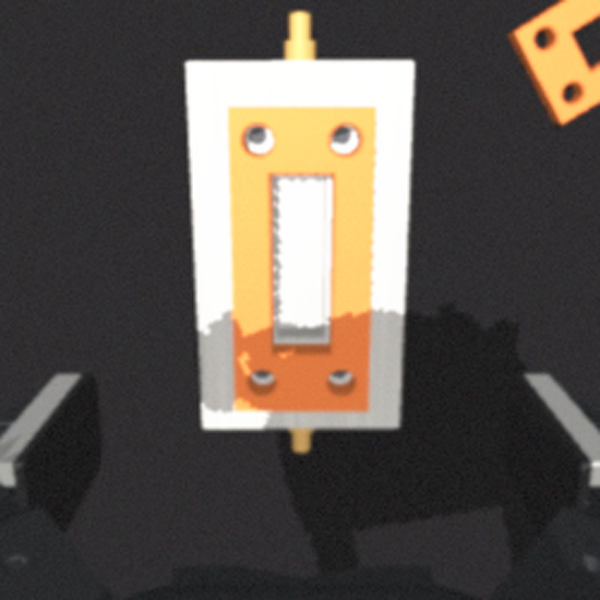

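The frame lies squarely on the block, with all four threaded holes visible through its holes at (259,138), (345,138), (262,378) and (341,378). On to the cover.

{"api": "arm_command", "payload": {
  "series": [
    [[0,-21.7,-35.2,0],[0,-21.7,-35.2,0],[0,-21.7,-35.2,0],[0,-21.7,-35.2,0],[0,-21.7,-35.2,0],[0,-21.7,-35.2,0]]
  ]
}}

```text
t: 13.25
tcp_pos: [0.5074, 0.2506, 0.1496]
tool_rot: [-0.586, -0.396, 0.587, -0.395]
force: [1.2, 0.5, 0.5]
finger_gap: 0.999
```

{"api": "arm_command", "payload": {
  "series": [
    [[0,0,0,-0.1445],[0,0,0,-0.1445],[0,0,0,-0.1445],[0,0,0,-0.1445],[0,0,0,-0.1445],[0,0,0,-0.1445],[0,0,0,0],[0,0,0,0],[0,0,0,0],[0,0,0,0]]
  ]
}}

```text
t: 14.25
tcp_pos: [0.5081, 0.2491, 0.1503]
tool_rot: [0.366, 0.605, -0.366, 0.605]
force: [-0.1, 0.5, 0.6]
finger_gap: 0.994
```

```bash
python3 - <<'E'
from h import *
s=status.sense(); im=snapshot("wrist")[:,:,::-1].copy();cv2.imwrite("pics/w7.png",im)
c=cam("wrist",s)
H,S,V=cv2.split(cv2.cvtColor(im,cv2.COLOR_BGR2HSV))
print("blue",rect((H>100)&(H<125)&(S>110)&(V>50),c,.008,1000))
w=(S<60)&(V>110);print("white",rect(w,c,.042,400))
plan([.507,.249,.013],27.7,s)
o=cv2.resize(im[60:330,120:390],None,fx=2.2,fy=2.2,interpolation=cv2.INTER_CUBIC);cv2.imwrite("pics/w7b.png",o)
E
```

```text
blue [(array([117., 251.]), array([363.9, 352.5, 125.4,  26.9, 152.2])), (array([254., 179.]), array([507.8, 250.9, 121.3,  55.8,  27.9]))]
white [(array([486., 264.]), array([547.2,  12.1,  60.7,  10.7, 158. ])), (array([370., 258.]), array([502.5, 118.6,  60.9,  15.5,  60.4])), (array([141., 258.]), array([398. , 318.4,  60.9,  14.6, 174.7])), (array([455., 234.]), array([557.9,  52. , 130.5,  54. , 158.4])), (array([253., 188.]), array([509.8, 252.4,  53.1,  18.5,  27.9])), (array([127.,  22.]), array([579.3, 401.2,  84.6,  42.1, 117.6]))]
t 14.25 tcp [0.5081 0.2491 0.1503] jaw yaw -62.39 down [-3.e-04 -1.e-04 -1.e+00] q [0.26 0.56 1.66 0.   0.93 1.35] F [-0.1  0.5  0.6] gap 0.994
turn deg 0.09 = tool-x rad -0.0016 q6~?
turn deg -179.91 = tool-x rad 3.14 q6~?
shift now mm [137.3  -0.9  -0.4] | after turn [137.3  -0.9  -0.4]
```

View pics/w7b.png

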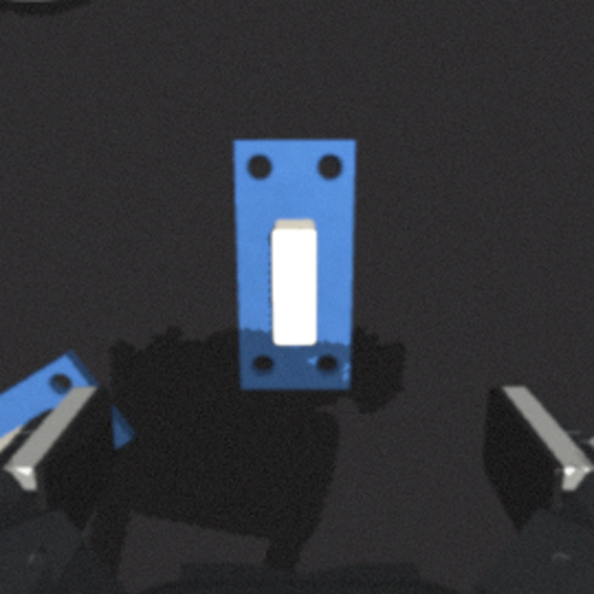

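The correct cover is under the gripper, with its grip centred at (294,285) and its holes at (259.5,166.5), (330,166.5), (262.5,363) and (326,363). I fine-shift and descend.

{"api": "arm_command", "payload": {
  "series": [
    [[30,0.4,-1.2,0],[40,0,0,0],[36,0,0,0],[20,0,0,0],[8,0,0,0],[3,0,0,0],[0,0,0,0],[0,0,0,0],[0,0,0,0]]
  ]
}}

```text
t: 15.2
tcp_pos: [0.5088, 0.2506, 0.0148]
tool_rot: [0.366, 0.604, -0.365, 0.606]
force: [0.1, 0.3, 0.1]
finger_gap: 1.003
```

{"api": "arm_command", "payload": {
  "series": [
    [[0,0,0,0],[0,0,0,0],[0,0,0,0],[0,0,0,0],[0,0,0,0],[0,0,0,0],[0,0,0,0],[0,0,0,0],[0,0,0,0],[0,0,0,0]]
  ],
  "jaw": 0,
  "force": 60
}}

```text
t: 16.2
tcp_pos: [0.5082, 0.2504, 0.0137]
tool_rot: [0.366, 0.605, -0.366, 0.605]
force: [0.7, -1.1, 4.4]
finger_gap: 0.201
```

Gripped (opening 0.20, about 17 mm). The cover's underside is 13.7 mm below the TCP. I lift, turn, and go above the cell, staying high.

{"api": "arm_command", "payload": {
  "series": [
    [[-3,0,0,0],[-12,0,0,0],[-25,0,0,0],[-30,0,0,0],[-30,0,0,0],[-20,0,0,0],[-6,0,0,0],[0,0,0,0]]
  ]
}}

```text
t: 17.0
tcp_pos: [0.5081, 0.2504, 0.1404]
tool_rot: [0.366, 0.605, -0.365, 0.606]
force: [0.2, -0.2, -3.0]
finger_gap: 0.199
```

{"api": "arm_command", "payload": {
  "series": [
    [[0,0,0,0.06],[0,0,0,0.12],[0,0,0,0.12],[0,0,0,0.12],[0,0,0,0.12],[0,0,0,0.12],[0,0,0,0.12],[0,0,0,0.067],[0,0,0,0.02],[0,0,0,0]]
  ]
}}

```text
t: 18.0
tcp_pos: [0.5071, 0.2501, 0.1383]
tool_rot: [-0.585, -0.396, 0.587, -0.395]
force: [0.9, -0.3, -1.4]
finger_gap: 0.204
```

{"api": "arm_command", "payload": {
  "series": [
    [[0,8,13,0],[0,16,26,0],[0,19,31,0],[0,19,31,0],[0,19,31,0],[0,19,31,0],[0,16,26,0],[0,10,16,0],[0,4.7,7.3,0],[0,0,0,0]]
  ]
}}

```text
t: 19.0
tcp_pos: [0.5497, 0.003, 0.1394]
tool_rot: [-0.587, -0.395, 0.587, -0.395]
force: [-0.7, -0.3, -1.9]
finger_gap: 0.203
```

{"api": "arm_command", "payload": {
  "series": [
    [[0,0,0,0],[0,0,0,0],[0,0,0,0],[0,0,0,0],[0,0,0,0]]
  ]
}}

```text
t: 19.5
tcp_pos: [0.5495, 0.0052, 0.1395]
tool_rot: [-0.586, -0.396, 0.586, -0.396]
force: [-0.0, 0.4, -2.8]
finger_gap: 0.201
```

```bash
python3 - <<'E'
from h import *
s=status.sense(); im=snapshot("wrist")[:,:,::-1].copy();cv2.imwrite("pics/w8.png",im)
c=cam("wrist",s);plan([.5504,.0047,.0667],-21.9,s)
zt=s["tcp_pos"][2]-.0137+.008
a=np.radians(jyaw(s)[0]+90);P=LOC@np.array([[np.cos(a),np.sin(a)],[-np.sin(a),np.cos(a)]])+s["tcp_pos"][:2]
print("pred cover holes in crop",((proj(c,np.c_[P,np.full(4,zt)])-[130,80])*2.4).round(1).tolist())
H,S,V=cv2.split(cv2.cvtColor(im,cv2.COLOR_BGR2HSV))
print("blue",rect((H>100)&(H<125)&(S>110)&(V>40),c,zt,1000))
o=cv2.resize(im[80:330,130:380],None,fx=2.4,fy=2.4,interpolation=cv2.INTER_CUBIC);cv2.imwrite("pics/w8b.png",o)
E
```

```text
t 19.5 tcp [0.5495 0.0052 0.1395] jaw yaw -111.93 down [-0. -0. -1.] q [-0.19  0.55  1.71 -0.    0.88  1.76] F [-0.   0.4 -2.8] gap 0.201
turn deg 0.03 = tool-x rad -0.0005 q6~?
turn deg -179.97 = tool-x rad 3.1411 q6~?
shift now mm [72.8  1.   0.1] | after turn [72.8  1.   0.1]
pred cover holes in crop [[228.9, 177.0], [239.8, 553.3], [364.9, 553.2], [375.2, 176.9]]
blue [(array([256., 184.]), array([575.8,  -5.3,  64.9,  54.8, 158. ]))]
```

View pics/w8b.png

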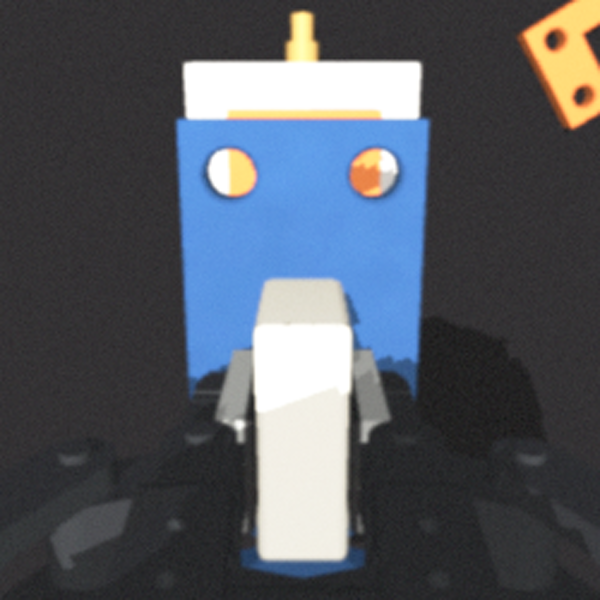

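The cover's front holes are at (231,172.5) and (374,172.5), about 1 mm off prediction, and the edge width shows no slip. I descend gently to the hover height.

{"api": "arm_command", "payload": {
  "series": [
    [[5,1,0,0],[12,0,0,0],[15,0,0,0],[15,0,0,0],[10,0,0,0],[6,0,0,0],[4,0,0,0],[3,0,0,0],[2,0,0,0],[0.5,0,0,0]]
  ]
}}

```text
t: 20.55
tcp_pos: [0.5507, 0.0042, 0.0672]
tool_rot: [0.586, 0.395, -0.586, 0.396]
force: [-0.6, -0.1, -1.5]
finger_gap: 0.201
```

{"api": "arm_command", "payload": {
  "series": [
    [[0,0,0,0],[0,0,0,0],[0,0,0,0],[0,0,0,0],[0,0,0,0],[0,0,0,0],[0,0,0,0]]
  ]
}}

```text
t: 21.25
tcp_pos: [0.5505, 0.0042, 0.067]
tool_rot: [0.586, 0.395, -0.586, 0.395]
force: [-1.0, -0.6, -1.7]
finger_gap: 0.198
```

```bash
python3 - <<'E'
from h import *
s=status.sense(); im=snapshot("wrist")[:,:,::-1].copy();sd=snapshot("side")[:,:,::-1]
c=cam("wrist",s);plan([.5504,.0047,.0667],-21.9,s)
a=np.radians(jyaw(s)[0]+90);P=LOC[[0,3]]@np.array([[np.cos(a),np.sin(a)],[-np.sin(a),np.cos(a)]])+s["tcp_pos"][:2]
z0=s["tcp_pos"][2]-.0137
for z in(z0+.008,z0,.042,.03): print(round(z,4),((proj(c,np.c_[P,[z,z]])-[186,120])*4).round(1).tolist())
p=proj(cam("side"),[[.55,.005,.05]])[0].astype(int)
A=cv2.resize(im[120:230,186:326],(560,440),interpolation=cv2.INTER_CUBIC)
B=cv2.resize(sd[p[1]-40:p[1]+40,p[0]-60:p[0]+60],(240,160),interpolation=cv2.INTER_CUBIC)
o=np.zeros((440,800,3),np.uint8);o[:,:560]=A;o[:160,560:]=B;cv2.imwrite("pics/w9.png",o)
E
```

```text
t 21.25 tcp [0.5505 0.0042 0.067 ] jaw yaw -111.99 down [-0.  0. -1.] q [-0.2   0.67  1.75  0.    0.72  1.76] F [-1.  -0.6 -1.7] gap 0.198
turn deg 0.09 = tool-x rad -0.0016 q6~?
turn deg -179.91 = tool-x rad 3.14 q6~?
shift now mm [ 0.3 -0.3 -0.4] | after turn [ 0.3 -0.3 -0.4]
0.0613 [[157.5, 135.0], [401.3, 134.8]]
0.0533 [[163.5, 127.9], [395.2, 127.6]]
0.042 [[171.0, 118.9], [387.5, 118.7]]
0.03 [[178.0, 110.6], [380.3, 110.4]]
```

View pics/w9.png

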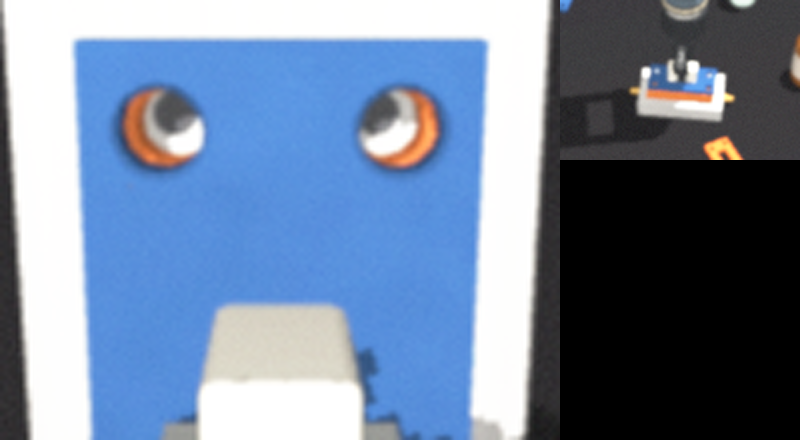

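Cover holes are at (161,128) and (399,128); threads at (177,110) and (379,110) match the prediction to within 1 px. The cover is about 0.9 mm off along tool y. I make a small trim, settle and hand in.

{"api": "arm_command", "payload": {
  "series": [
    [[0,-0.3,0,0],[0,-0.3,0,0],[0,0,0,0],[0,0,0,0],[0,0,0,0],[0,0,0,0],[0,0,0,0],[0,0,0,0],[0,0,0,0],[0,0,0,0]]
  ]
}}

```text
t: 22.35
tcp_pos: [0.55, 0.0044, 0.067]
tool_rot: [0.586, 0.395, -0.586, 0.395]
force: [0.5, 0.2, -1.6]
finger_gap: 0.202
```

```bash
python3 - <<'E'
from h import *
s=status.sense();plan([.5504,.0047,.0667],-21.9,s);print(np.abs(s["qd"]).max())
print(ticket.sign_off())
E
```

```text
t 22.35 tcp [0.55   0.0044 0.067 ] jaw yaw -111.99 down [ 0. -0. -1.] q [-0.2   0.67  1.75 -0.    0.72  1.76] F [ 0.5  0.2 -1.6] gap 0.202
turn deg 0.09 = tool-x rad -0.0016 q6~?
turn deg -179.91 = tool-x rad 3.14 q6~?
shift now mm [ 0.3  0.2 -0.4] | after turn [ 0.3  0.2 -0.4]
0.0011089163737643946
the job is handed in; nothing more can be done
None
```

I laid the larger orange frame on the cell block and let go, then picked up the blue cover farthest to the robot's right. It is held level about 11 mm above the frame. I handed the job in at t = 22.35 s; no verdict is reported.

- **Frame:** in the last wrist view before release its holes were within about 1 mm of the threaded holes. After release all four threaded holes showed through.
- **Cover:** the last view put its holes about 0.9 mm off along its long side. I trimmed that by 0.6 mm but took no picture afterwards.
- **Final state:** the arm was still, the tool was vertical, and the jaw opening held at 0.20 on the grip. The vertical force reading of −1.6 N fits the cover's weight and shows no contact with the frame or block.
- **Disagreements:** one view of the held cover gave +1 mm from its holes and −0.9 mm from its edge. Estimates of the cell's position differed by about 1 mm. Both are well inside the 3.5 mm allowed.

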